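Return the finished culture flasks from the shaker to their labelled slots

TASK

The shaker has stopped and its two coated, dry culture flasks are finished: slide the clamp bar fully back from them, then lift out the flasks one at a time and lay each flat in its own slot of the storage tray, the one whose label has the colour of its cap and tape stripe, with the cap at the label end like the green one; set them down, do not drop them. When the platform is empty, push the clamp bar fully home again. Leave the green flask and everything else on the bench where it is.

Things in the scene. Friction and masses are not known exactly. Their poses are not given: they have to be found in the camera images.
- flask_red: Flask with red screw cap and red tape stripe, lying flat: clear body 78 x 52 x 27 mm (long, wide, high), cap 25 mm in diameter, 104 mm over all, about 45 g. Origin: centre of the body's underside; x along the flask to the cap (its end at +65 mm, the body's flat end at -39 mm), y across, z up. Starts on the shaker, cap to the clamp bar.
- flask_blue: Flask with blue screw cap and blue tape stripe, lying flat: clear body 78 x 52 x 27 mm (long, wide, high), cap 25 mm in diameter, 104 mm over all, about 45 g. Origin: centre of the body's underside; x along the flask to the cap (its end at +65 mm, the body's flat end at -39 mm), y across, z up. Starts on the shaker beside the red one.
- flask_green: Flask with green screw cap and green tape stripe, lying flat: clear body 78 x 52 x 27 mm (long, wide, high), cap 25 mm in diameter, 104 mm over all, about 45 g. Origin: centre of the body's underside; x along the flask to the cap (its end at +65 mm, the body's flat end at -39 mm), y across, z up. Already stored in its own slot.
- cap_red (a point): Centre of the outer end of the red flask's cap, 65 mm along the flask's x, 14.5 mm above its underside.
- cap_blue (a point): Centre of the outer end of the blue flask's cap, 65 mm along the flask's x, 14.5 mm above its underside.
- clamp_bar (a joint): Position (m) of the grey metal clamp bar: 0 = home at its inner stop (only with an empty platform), 0.085 = fully back, at the stop away from the robot; starts near 0.025. Slides along x of platform with about 2.5 N of friction, stays where left. Bar 190 mm across, 20 mm thick, top 35 mm above the mat; a 12 mm lip, its underside 31 mm above the mat, overhangs the caps until slid back.
- bar_handle (a point): Middle of the grip of the bar's black bow handle: level round rod 12 mm in diameter, 72 mm long, along y of this frame, 61 mm above the mat, 20 mm free under it. Moves with the bar; x is the way the bar opens. Pinch it from above, fingers closing along x.
- platform (a point): Centre of the top of the shaker's black mat, 96 mm above the table. x: the way the bar opens (away from the robot), y: left along the bar, z up. Platform 240 x 242 mm; fixed stop 18 mm high with its face at x = -85 mm; guide rods along x at y = +-109 mm, up to 27 mm high. The flasks start near x = -44 mm, y = +-45 mm (which is left varies).
- seat_red (a point): Slot with red label: the point of its floor where the flask's origin belongs; x to the label, y across, z up. Floor 10 mm above the table, inside x -43 to +69 mm, 60 mm wide; walls 14 mm high, 4 mm thick, side walls open at x = -28 to +28 mm for fingers; label at x = 88 mm. Four slots side by side, 80 mm apart, in varying order.
- seat_blue (a point): Slot with blue label: the point of its floor where the flask's origin belongs; x to the label, y across, z up. Floor 10 mm above the table, inside x -43 to +69 mm, 60 mm wide; walls 14 mm high, 4 mm thick, side walls open at x = -28 to +28 mm for fingers; label at x = 88 mm. Four slots side by side, 80 mm apart, in varying order.
- seat_green (a point): Slot with green label: the point of its floor where the flask's origin belongs; x to the label, y across, z up. Floor 10 mm above the table, inside x -43 to +69 mm, 60 mm wide; walls 14 mm high, 4 mm thick, side walls open at x = -28 to +28 mm for fingers; label at x = 88 mm. Four slots side by side, 80 mm apart, in varying order.
- seat_yellow (a point): Slot with yellow label: the point of its floor where the flask's origin belongs; x to the label, y across, z up. Floor 10 mm above the table, inside x -43 to +69 mm, 60 mm wide; walls 14 mm high, 4 mm thick, side walls open at x = -28 to +28 mm for fingers; label at x = 88 mm. Four slots side by side, 80 mm apart, in varying order. Stays empty.
- wash_bottle: White wash bottle with yellow spout, 74 mm in diameter, 215 mm high, on the right; bystander, origin under its centre.
- reagent_bottle: Amber bottle with orange cap, 60 mm in diameter, 130 mm high, behind the tray; bystander, origin under its centre.
- buffer_bottle: White bottle with orange cap, 60 mm in diameter, 130 mm high, behind the tray; bystander, origin under its centre.
- timer: White bench timer 75 mm wide, 62 mm high, behind the shaker; bystander, origin under its centre.
- marker: Black-capped white marker pen 131 mm long, 17 mm thick, lying behind shaker and tray; bystander, origin under its middle.
Mind the look-alikes: they are no part of the job. What is shaped like the flask_blue but purple is not meant.

How it is judged (in metres and radians):
On the way, in this order (a step that is already met when the one before it is completed fails the run):
1. the clamp bar is slid fully back (beyond 77 of its 85 mm) with both flasks still on the platform (value of joint clamp_bar above 0.077 m and z of flask_red in the frame of platform between -0.01 and 0.01 m and x of flask_red in the frame of platform between -0.1 and 0.04 m and z of flask_blue in the frame of platform between -0.01 and 0.01 m and x of flask_blue in the frame of platform between -0.1 and 0.04 m), for 0.1 s.
2. with the bar still back, one flask is lifted in the grip 50 mm or more above the platform while the other still lies on it (value of joint clamp_bar above 0.06 m and (((z of flask_red in the frame of platform above 0.05 m and contact force between the fingers and flask_red above 0.5 N) and (z of flask_blue in the frame of platform between -0.01 and 0.01 m and x of flask_blue in the frame of platform between -0.1 and 0.04 m)) or ((z of flask_blue in the frame of platform above 0.05 m and contact force between the fingers and flask_blue above 0.5 N) and (z of flask_red in the frame of platform between -0.01 and 0.01 m and x of flask_red in the frame of platform between -0.1 and 0.04 m)))), for 0.05 s.
3. one flask lies released in its own slot, cap at the label, and the other is still on the platform ((((x of flask_red in the frame of seat_red between -0.008 and 0.008 m and y of flask_red in the frame of seat_red between -0.008 and 0.008 m and z of flask_red in the frame of seat_red between -0.004 and 0.004 m and x of cap_red in the frame of seat_red above 0.05 m and angle between flask_red's own z axis and vertical below 0.1 rad and linear speed of flask_red below 0.03 m/s and contact force between the fingers and flask_red below 0.2 N) and (z of flask_blue in the frame of platform between -0.01 and 0.01 m and x of flask_blue in the frame of platform between -0.1 and 0.04 m)) or ((x of flask_blue in the frame of seat_blue between -0.008 and 0.008 m and y of flask_blue in the frame of seat_blue between -0.008 and 0.008 m and z of flask_blue in the frame of seat_blue between -0.004 and 0.004 m and x of cap_blue in the frame of seat_blue above 0.05 m and angle between flask_blue's own z axis and vertical below 0.1 rad and linear speed of flask_blue below 0.03 m/s and contact force between the fingers and flask_blue below 0.2 N) and (z of flask_red in the frame of platform between -0.01 and 0.01 m and x of flask_red in the frame of platform between -0.1 and 0.04 m)))), for 0.2 s.
4. both flasks lie released in their own slots, caps at the labels (x of flask_red in the frame of seat_red between -0.008 and 0.008 m and y of flask_red in the frame of seat_red between -0.008 and 0.008 m and z of flask_red in the frame of seat_red between -0.004 and 0.004 m and x of cap_red in the frame of seat_red above 0.05 m and angle between each of flask_red, flask_blue's own z axis and vertical below 0.1 rad and linear speed of each of flask_red, flask_blue below 0.03 m/s and contact force between the fingers and flask_red below 0.2 N and x of flask_blue in the frame of seat_blue between -0.008 and 0.008 m and y of flask_blue in the frame of seat_blue between -0.008 and 0.008 m and z of flask_blue in the frame of seat_blue between -0.004 and 0.004 m and x of cap_blue in the frame of seat_blue above 0.05 m and contact force between the fingers and flask_blue below 0.2 N), for 0.2 s.
5. the clamp bar is pushed fully home (below 6 mm) (value of joint clamp_bar below 0.006 m), for 0.1 s.
At the end, for the whole second after the job is handed in: Red and blue flasks lie in the slots of their colour: origin within 8 mm of the seat sideways and 4 mm in height, flat within 0.1 rad, cap at the label end, released, at rest; the clamp bar is home (below 6 mm); the green flask is within 10 mm of its start (all of step 4 and value of joint clamp_bar below 0.006 m and distance of flask_green from where it was at the start of the episode below 0.01 m); the robot touches nothing.
It fails at once if a flask is dropped or thrown (moves faster than 0.45 m/s while nothing touches it) ((contact force between anything else and flask_red below 0.005 N and linear speed of flask_red above 0.45 m/s) or (contact force between anything else and flask_blue below 0.005 N and linear speed of flask_blue above 0.45 m/s)).
It fails at once if the red or blue flask is tipped by more than 0.7 rad (angle between any of flask_red, flask_blue's own z axis and vertical above 0.7 rad).
It fails at once if the green flask is moved by more than 10 mm (distance of flask_green from where it was at the start of the episode above 0.01 m).
It fails at once if a bottle, the timer or the marker pen is moved by more than 20 mm (distance of any of wash_bottle, reagent_bottle, buffer_bottle, timer, marker from where it was at the start of the episode above 0.02 m).
It also fails if it takes over 69 s, if anything falls off the work surface, if the arm or the gripper's body presses on something with over 40 N, if the wrist force passes 120 N, or if a joint passes its speed limit or range.

ROBOT

A 6-joint arm with a two-finger parallel gripper is mounted at the origin on the work surface. World frame = base frame: x ahead of the robot, y to its left, z up, the work surface at z = 0. Lengths are in mm, angles in degrees, forces in N, time in s.
With the tool pointing down it reaches from about 350 to 850 mm from the base axis. Payload 8.1 kg.
Tool frame: the origin (TCP) lies midway between the tips of the shut fingers; the grasp point (between the pads) lies 19 mm behind it; z points along the fingers, y is the line along which they close (so a half turn about z gives the same grasp; the last joint's range is limited). The gripper opens to 85 mm and grips with 20 to 120 N. Pads are 22 mm wide; open, the fingers measure 114 mm over their backs; the gripper's body (76 mm by 85 mm) begins 54 mm behind the grasp point. The pads swing forward as they close: fully open they stand 13 mm farther back than shut.
Start: joints at [69.362, 7.471, 85.268, -0, 87.261, -4.893], TCP at [162.791, 577.498, 231.292] pointing down, gripper open.
Joint ranges: [-169.43, 169.43], [-51.17, 129.36], [1.28, 143.12], [-76.62, 256.62], [0, 156.53], [-152.29, 152.29]. Speed limits (degrees/s): [136.94, 136.94, 159.86, 180, 180, 180].

INTERFACE

Orientations are given as [roll, pitch, yaw] about the fixed x, y, z axes, in that order (R = Rz(yaw) Ry(pitch) Rx(roll)).
In Python, from bench import sensors, optics, r gives the robot as it stands.
- The arm moves only by the tool apply_moves, never from a script. Its argument "targets" is a list of rows, each a list of 7 numbers: the shift along the tool's x, y, z in mm, then the turn, a rotation vector about the tool's x, y, z in rad, then the closure, from 0 (fully open) to 1 (shut). In form: [[x, y, z, wx, wy, wz, claw], ...]. A call has 1 to 20 rows; each row shifts and turns the commanded pose from where the row before left it, along the tool's axes as they then stand; what a row does not reach is not made up. A row lasts 1/8 s, in which the tool goes at most 62.5 mm and 10.7 degrees, less where a joint would pass 70% of its speed; a pose out of reach is approached as far as the arm can. A call is refused whole if a number of a shift passes 62.5 or a number of a turn 0.188, either way. A call with a gripper value outside its range is refused whole. The fingers move at their own pace and stop on an object; "force" is the grip in N (left out, the last holds). Time passes only in rows, so rows that do not move let the fingers close. It gives the time, the measured TCP pose, the force, the opening and the grip force at its end, in the units of the state.
- sensors.sense(): the state, without advancing time (a new reading comes with each control period).
- optics.snapshot(name): name is "scene" or "top"; returns the picture (420x560x3 uint8, red, green, blue); there is no depth.
- optics.get_calibration(name): a dict with "camera_matrix" (3x3 intrinsics, pixels), "dist_coeffs" ([k1, k2, p1, p2, k3] as OpenCV has them; the pictures are not rectified), "pose" (4x4, takes a point from camera to world coordinates). Camera axes: x right, y down, z forward; pixel columns grow to the right and rows downward; lengths in mm; the calibration is good to about 2 mm. A picture is of the moment at which its call begins. get_calibration takes no time and is no camera call.
- r.hand_in(): hands the job in; it is judged then, once.
The state is a dict: "time": time; "joint_pos": joint angles; "qd": joint speeds; "joint_efforts": joint torques, N m; "tool_pos": TCP position; "tcp_rot": TCP orientation; "ft_force": force on the tool from outside, world axes, zero at the start; "wrist_torque": the same for the moment, N m; "finger_gap": finger opening in mm; "grip_force": force on a finger pad.
Only numpy, scipy, OpenCV 4.12 (cv2) and the standard library are available. Lean on these libraries where they do the work, as an engineer would, in place of code of your own. Each camera call takes 0.05 s, during which the arm holds its last target. There are 200 camera calls.

## Working session

There is one attempt and no reset: what is moved stays moved. The work goes in short steps, Python scripts to look and compute and a tool call to move; the robot and the scene stay as the last step left them, time stands still between calls to the robot, and variables do not carry over. Pictures are saved under pics/ and viewed, at most 10 in all, crops included, and the job is handed in when it is done.

Besides the shell and the picture viewer there is one more tool, called after "Call:" by a JSON object that holds its "api" and its "payload". apply_moves: Moves the arm, as the interface text tells. Its arguments: {"type":"object","properties":{"targets":{"type":"array"},"force":{"type":"number"}},"required":["targets"]}

```bash
mkdir -p pics; python3 - <<'E'
from bench import sensors, optics, r
import cv2
for n in ("scene","top"):
    im=optics.snapshot(n); cv2.imwrite(f"pics/{n}0.png",cv2.resize(im[:,:,::-1],(800,600),interpolation=cv2.INTER_CUBIC))
    cv2.imwrite(f"/tmp/{n}.png",im[:,:,::-1])
    c=optics.get_calibration(n); print(c)
print(sensors.sense())
E
```

```text
{'camera_matrix': array([[537.46252358,   0.        , 275.33870947],
       [  0.        , 537.46252358, 213.59087651],
       [  0.        ,   0.        ,   1.        ]]), 'dist_coeffs': array([0.04686349, 0.        , 0.        , 0.        , 0.        ]), 'pose': array([[ 6.59423479e-01,  6.09004020e-01, -4.40766128e-01,
         1.36811999e+03],
       [ 7.51760364e-01, -5.30966860e-01,  3.91063357e-01,
        -6.47580695e+02],
       [ 4.12694937e-03, -5.89226864e-01, -8.07957097e-01,
         1.46305804e+03],
       [ 0.00000000e+00,  0.00000000e+00,  0.00000000e+00,
         1.00000000e+00]])}
{'camera_matrix': array([[431.8217408 ,   0.        , 279.30356703],
       [  0.        , 431.8217408 , 212.14847246],
       [  0.        ,   0.        ,   1.        ]]), 'dist_coeffs': array([-0.01118949,  0.        ,  0.        ,  0.        ,  0.        ]), 'pose': array([[-6.05325408e-02, -9.77065810e-01,  2.04152430e-01,
         3.89406601e+02],
       [-9.98157893e-01,  6.00880938e-02, -8.38104803e-03,
        -1.71641901e+01],
       [-4.07829486e-03, -2.04283685e-01, -9.78903235e-01,
         1.34218915e+03],
       [ 0.00000000e+00,  0.00000000e+00,  0.00000000e+00,
         1.00000000e+00]])}
{'time': 0.1, 'joint_pos': array([ 6.93628974e+01,  7.51158449e+00,  8.53222028e+01,  2.03720689e-04,
        8.72618882e+01, -4.89313980e+00]), 'qd': array([-0.08219737, -0.05850802, -0.15482   , -0.09164761,  0.02591354,
       -0.0793424 ]), 'joint_efforts': array([ 1.62132048e-03, -5.70954323e+01, -5.01938367e+01, -1.33520987e-05,
        8.14888015e-03, -8.93597836e-07]), 'tool_pos': array([162.60825639, 577.03655337, 230.34897737]), 'tcp_rot': array([-1.7990469e+02, -8.3636243e-03,  1.6425602e+02]), 'ft_force': array([-0.26140058,  0.2008819 ,  0.40881277]), 'wrist_torque': array([-0.02758107, -0.02050632, -0.02994196]), 'grip_force': 0.0, 'finger_gap': 85.5457744581871}
```

View pics/top0.png

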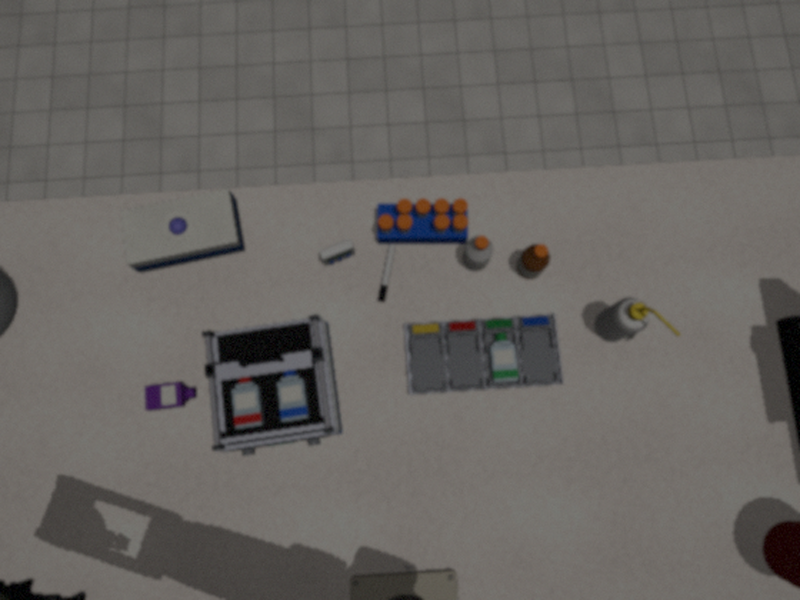

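View pics/scene0.png

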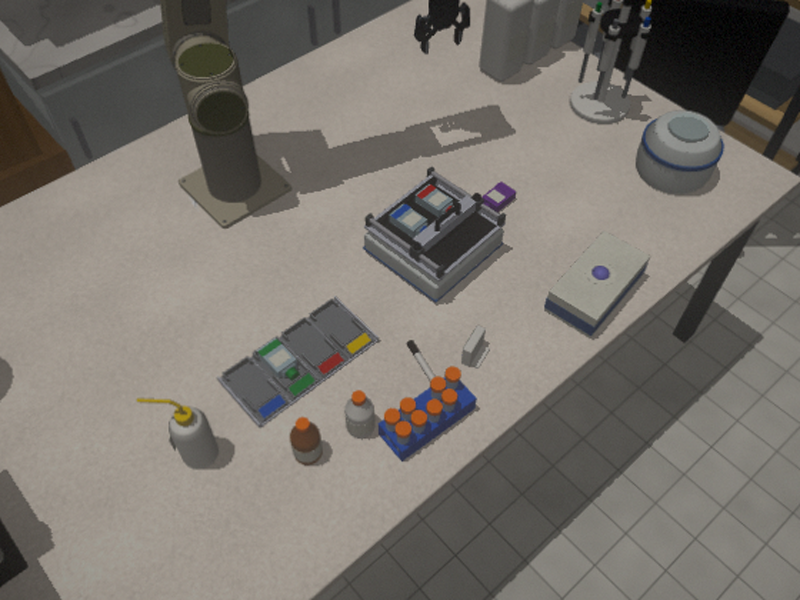

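The top view shows the shaker at about (270,385) with the bar toward +x, the red flask at left (247,400) and the blue at right (292,395). The tray is at (483,355), with slots yellow, red, green, blue from left to right. The purple decoy is at (170,395). Next I'll enlarge the crops.

```bash
python3 - <<'E'
import cv2,numpy as np
def crop(n,x,y,w,h,s,out):
    im=cv2.imread(f"/tmp/{n}.png")[y:y+h,x:x+w]
    im=np.clip(im.astype(float)*1.7,0,255).astype(np.uint8)
    im=cv2.resize(im,None,fx=s,fy=s,interpolation=cv2.INTER_CUBIC)
    for k in range(0,w,10): cv2.putText(im,str(x+k),(k*s,8),0,.3,(0,255,255),1); cv2.line(im,(k*s,8),(k*s,14),(0,255,255),1)
    for k in range(10,h,10): cv2.putText(im,str(y+k),(0,k*s),0,.3,(0,255,255),1); cv2.line(im,(20,k*s),(26,k*s),(0,255,255),1)
    cv2.imwrite(out,im)
crop("top",136,215,110,106,5,"pics/a.png")
crop("top",278,212,122,70,6,"pics/b.png")
crop("scene",246,112,114,100,6,"pics/c.png")
E
```

```text
(no output)
```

View pics/a.png

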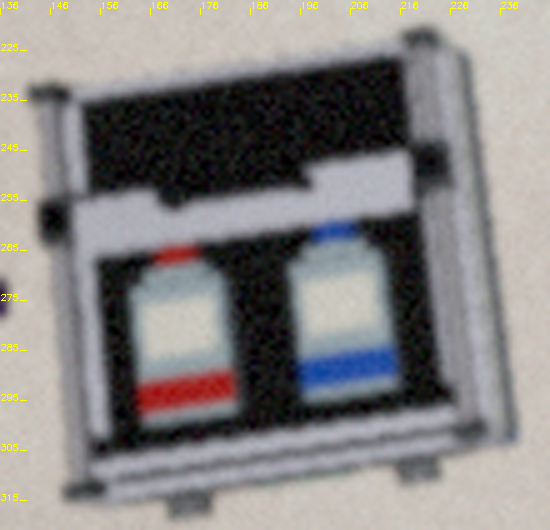

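View pics/b.png

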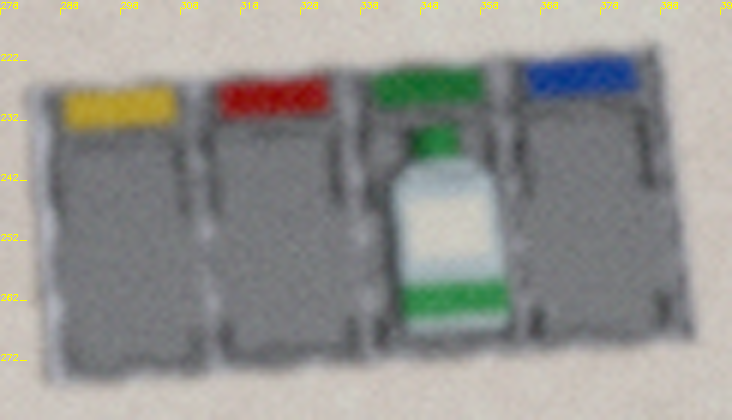

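View pics/c.png

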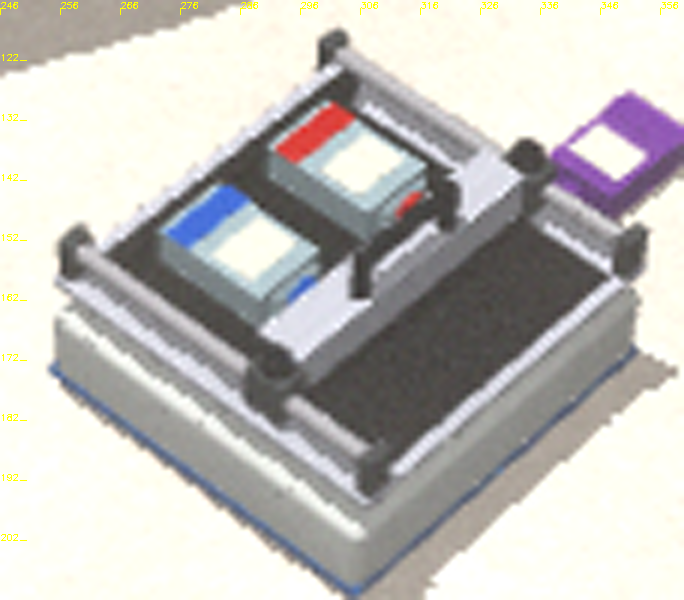

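Top crop: the red flask body spans about (162–184, 267–300) and the blue about (194–216, 263–296). The bar runs from (151,259) to (218,251). In the tray crop the red label is at (323,228), green at (349,226) and blue at (374.5,224.5). In the scene crop the black bow handle runs from about (307,152) to (320,144).

```bash
cat > h.py <<'E'
import cv2,numpy as np
from bench import sensors, optics, r
def ray(n,uv,z):
    c=optics.get_calibration(n); P=c["pose"]
    q=cv2.undistortPoints(np.array(uv,float).reshape(-1,1,2),c["camera_matrix"],c["dist_coeffs"])[:,0]
    d=np.c_[q,np.ones(len(q))]@P[:3,:3].T; o=P[:3,3]
    return (o+d*((z-o[2])/d[:,2])[:,None])[:,:2]
def blobs(im,col,amin=6):
    h=cv2.cvtColor(im,cv2.COLOR_RGB2HSV); H,S,V=[h[...,i].astype(int) for i in range(3)]
    m={"red":((H<8)|(H>172))&(S>140)&(V>50),"blue":(H>105)&(H<125)&(S>130)&(V>50),"green":(H>50)&(H<80)&(S>120)&(V>35),"yellow":(H>20)&(H<32)&(S>120)&(V>70)}[col]
    n,l,s,c=cv2.connectedComponentsWithStats(m.astype(np.uint8))
    return [(s[i,4],c[i].round(2)) for i in range(1,n) if s[i,4]>=amin]
E
python3 - <<'E'
from h import *
np.set_printoptions(precision=1,suppress=True)
for n in("top","scene"):
    im=cv2.imread(f"/tmp/{n}.png")[:,:,::-1]
    for c in("red","blue","green","yellow"):
        for a,p in blobs(im,c):
            if (n=="top" and 200<p[1]<310 and 130<p[0]<400) or (n=="scene" and 110<p[1]<300 and 140<p[0]<350):
                print(n,c,a,p,"z123",ray(n,p,123)[0],"z37",ray(n,p,37)[0],"z24",ray(n,p,24)[0])
f=lambda n,x,y,s,x0,y0,z:print(n,(x,y),z,ray(n,[(x/s+x0,y/s+y0)],z)[0])
print("mat front-left/right stop edge, back corners (a.png)")
for p in[(100,455),(452,405),(85,100),(405,57),(97,258),(413,213),(75,200),(410,150)]: f("top",*p,5,136,215,96 if p[1]!=258 and p[1]!=213 and p[1]!=200 and p[1]!=150 else 131)
print("sliders");[f("top",*p,5,136,215,125) for p in[(53,217),(430,162)]]
print("rod caps");[f("top",*p,5,136,215,120) for p in[(50,95),(421,40),(83,490),(470,430)]]
print("body rect end edges flask red/blue top z123")
for p in[(138,414),(238,402),(300,392),(400,378),(131,290),(228,275),(290,265),(385,255)]: f("top",*p,5,136,215,123)
print("handle");[f("scene",*p,6,246,112,157) for p in[(365,240),(445,185),(405,213)]]
print("scene mat corners back-right.. rod caps");[f("scene",*p,6,246,112,123) for p in[(332,45),(75,245),(628,240),(372,462)]]
print("scene base corners z0");[f("scene",*p,6,246,112,0) for p in[(55,370),(353,595),(635,350)]]
print("tray outer corners z24")
for p in[(38,90),(655,48),(690,335),(50,378)]: f("top",*p,6,278,212,24)
print("green body end z37");[f("top",*p,6,278,212,37) for p in[(407,330),(508,326),(395,185),(490,180)]]
E
```

```text
top red 82 [322.9 227.9] z123 [ 590.  -149.5] z37 [ 604.2 -158.8] z24 [ 606.3 -160.2]
top red 14 [171.  265.5] z123 [509.2 286.2] z37 [517.6 307.6] z24 [518.9 310.8]
top red 92 [172.5 292.9] z123 [432.9 282.9] z37 [436.  304.1] z24 [436.5 307.3]
top blue 86 [374.5 224.4] z123 [ 591.  -297.8] z37 [ 605.2 -317.6] z24 [ 607.4 -320.5]
top blue 23 [202.1 261. ] z123 [516.6 198.2] z37 [525.6 213.4] z24 [527.  215.7]
top blue 103 [204.8 288.1] z123 [440.6 192.5] z37 [444.2 207.3] z24 [444.8 209.5]
top green 70 [349. 226.] z123 [ 590.9 -224.5] z37 [ 605.1 -239.1] z24 [ 607.2 -241.3]
top green 25 [350.  235.2] z123 [ 564.2 -224.7] z37 [ 576.5 -239.4] z24 [ 578.3 -241.6]
top green 55 [353.  261.4] z123 [ 489.6 -226.3] z37 [ 496.7 -241. ] z24 [ 497.8 -243.3]
top yellow 95 [297.6 229.7] z123 [589.3 -76.7] z37 [603.4 -80.9] z24 [605.6 -81.6]
scene red 50 [298.1 133.7] z123 [431.8 285.8] z37 [371.7 345.7] z24 [362.6 354.8]
scene red 104 [231.1 253.9] z123 [ 661.7 -192.6] z37 [ 616.3 -163.4] z24 [ 609.5 -159. ]
scene blue 53 [280.3 147.5] z123 [439.8 196.3] z37 [380.2 250.4] z24 [371.2 258.6]
scene
[... 1705 characters left out ...]
65, 240) 157 [535.5 227.3]
scene (445, 185) 157 [534.7 288.9]
scene (405, 213) 157 [535.4 257.6]
scene mat corners back-right.. rod caps
scene (332, 45) 123 [388.2 341.5]
scene (75, 245) 123 [409.9 125. ]
scene (628, 240) 123 [610.8 361.2]
scene (372, 462) 123 [632.6 143.7]
scene base corners z0
scene (55, 370) 0 [390.5 122.4]
scene (353, 595) 0 [627.9 142.4]
scene (635, 350) 0 [605.8 393.1]
tray outer corners z24
top (38, 90) 24 [616.5 -41.2]
top (655, 48) 24 [ 618.9 -361.3]
top (690, 335) 24 [ 470.7 -362.6]
top (50, 378) 24 [469.  -37.9]
green body end z37
top (407, 330) 37 [ 481.1 -217.8]
top (508, 326) 37 [ 480.  -268.6]
top (395, 185) 37 [ 554.4 -218.5]
top (490, 180) 37 [ 554.  -266.8]
```

```bash
cat >> h.py <<'E'
from scipy.spatial.transform import Rotation as Ro
def go(*wps):
    "tool-frame shifts through world waypoints (x,y,z,yaw): shift first at current attitude, then turn"
    s=sensors.sense(); p=s["tool_pos"]; R=Ro.from_euler("xyz",s["tcp_rot"],degrees=True)
    print("t",round(s["time"],2),"at",p.round(1),s["tcp_rot"].round(2),"gap",round(s["finger_gap"],1),"grip",round(s["grip_force"],1),"F",s["ft_force"].round(1))
    for w in wps:
        d=R.inv().apply(np.array(w[:3])-p); T=Ro.from_euler("xyz",[180,0,w[3]],degrees=True)
        print(w,"shift",d.round(1),"turn",(R.inv()*T).as_rotvec().round(3)); p=np.array(w[:3]);R=T
E
python3 - <<'E'
from h import *
f=lambda x,y,z:print(ray("top",[(x/5+136,y/5+215)],z))
f(163,190,157);f(310,182,157);f(172,205,157)
go((536,250,230,95.1),(536,250,143,95.1))
E
```

```text
[[540.55434869 284.02343129]]
[[540.06378231 202.94862685]]
[[531.97517594 279.14110193]]
t 0.1 at [162.6 577.  230.3] [-1.7990e+02 -1.0000e-02  1.6426e+02] gap 85.5 grip 0.0 F [-0.3  0.2  0.4]
(536, 250, 230, 95.1) shift [-448.1 -213.5    0.6] turn [-2.000e-03  1.000e-03  1.207e+00]
(536, 250, 143, 95.1) shift [ 0. -0. 87.] turn [0. 0. 0.]
```

Call:
{"api": "apply_moves", "payload": {"targets": [[-37,-18,0,0,0,0.1,0],[-37,-18,0,0,0,0,0],[-37,-18,0,0,0,0,0],[-37,-18,0,0,0,0,0],[-37,-18,0,0,0,0,0],[-37,-18,0,0,0,0,0],[-37,-18,0,0,0,0,0]]}}

```text
time: 0.98
tool_pos: [361.1, 367.1, 230.9]
tcp_rot: [-180.0, -0.0, 158.5]
ft_force: [0.1, -0.3, -0.3]
finger_gap: 85.6
grip_force: 0.0
```

```bash
python3 - <<'E'
from h import *
go((536,246,230,95.1),(536,246,143,95.1))
E
```

```text
t 0.97 at [361.1 367.1 230.9] [-1.7997e+02 -2.0000e-02  1.5853e+02] gap 85.6 grip 0.0 F [ 0.1 -0.3 -0.3]
(536, 246, 230, 95.1) shift [-207.1  -48.7    0.8] turn [-1.000e-03  0.000e+00  1.107e+00]
(536, 246, 143, 95.1) shift [ 0. -0. 87.] turn [0. 0. 0.]
```

Call:
{"api": "apply_moves", "payload": {"targets": [[-37,-9,0,0,0,0,0],[-37,-9,0,0,0,0,0],[-37,-9,0,0,0,0,0],[-37,-9,0,0,0,0,0],[-37,-9,0,0,0,0,0],[0,0,0,0,0,0.158,0],[0,0,0,0,0,0.158,0],[0,0,0,0,0,0.158,0],[0,0,0,0,0,0.158,0],[0,0,0,0,0,0.158,0],[0,0,0,0,0,0.158,0],[0,0,0,0,0,0.158,0],[0,0,0,0,0,0,0],[0,0,0,0,0,0,0]]}}

```text
time: 2.72
tool_pos: [516.1, 258.7, 231.0]
tcp_rot: [-180.0, 0.0, 95.4]
ft_force: [0.6, -0.2, 0.4]
finger_gap: 85.6
grip_force: 0.0
```

```bash
python3 - <<'E'
from h import *
go((536,246,230,95.1),(536,246,143,95.1))
E
```

```text
t 2.73 at [516.1 258.7 231. ] [-1.7997e+02  1.0000e-02  9.5360e+01] gap 85.6 grip 0.0 F [ 0.6 -0.2  0.4]
(536, 246, 230, 95.1) shift [-14.5  18.6   1. ] turn [-0.001  0.     0.005]
(536, 246, 143, 95.1) shift [ 0. -0. 87.] turn [0. 0. 0.]
```

Call:
{"api": "apply_moves", "payload": {"targets": [[-14,19,1,0,0,0.005,0],[0,0,30,0,0,0,0],[0,0,30,0,0,0,0],[0,0,26,0,0,0,0],[0,0,0,0,0,0,0.3],[0,0,0,0,0,0,0.6],[0,0,0,0,0,0,0.8],[0,0,0,0,0,0,1],[0,0,0,0,0,0,1],[0,0,0,0,0,0,1],[0,0,0,0,0,0,1],[0,0,0,0,0,0,1]], "force": 40}}

```text
time: 4.22
tool_pos: [537.5, 246.8, 145.9]
tcp_rot: [179.8, -0.0, 94.9]
ft_force: [1.7, -0.0, 4.5]
finger_gap: 10.5
grip_force: 39.1
```

```bash
python3 - <<'E'
from h import *
go((591,251,143,95.1))
E
```

```text
t 4.22 at [537.5 246.8 145.9] [ 1.7983e+02 -3.0000e-02  9.4880e+01] gap 10.5 grip 39.1 F [ 1.7 -0.   4.5]
(591, 251, 143, 95.1) shift [-0.4 53.7  3.1] turn [ 0.003 -0.    -0.004]
```

Call:
{"api": "apply_moves", "payload": {"targets": [[0,8,0,0,0,0,1],[0,10,0,0,0,0,1],[0,10,0,0,0,0,1],[0,10,0,0,0,0,1],[0,10,0,0,0,0,1],[0,8,0,0,0,0,1],[0,3,0,0,0,0,1],[0,0,0,0,0,0,1],[0,0,0,0,0,0,1]]}}

```text
time: 5.35
tool_pos: [596.2, 252.1, 145.9]
tcp_rot: [179.8, -0.1, 94.9]
ft_force: [0.7, 0.7, 5.2]
finger_gap: 10.2
grip_force: 39.3
```

Call:
{"api": "apply_moves", "payload": {"targets": [[0,2,0,0,0,0,1],[0,2,0,0,0,0,1],[0,0,0,0,0,0,1],[0,0,0,0,0,0,1]]}}

```text
time: 5.85
tool_pos: [598.9, 252.4, 145.9]
tcp_rot: [180.0, -0.0, 94.9]
ft_force: [-5.5, -0.6, 10.0]
finger_gap: 10.3
grip_force: 39.7
```

Call:
{"api": "apply_moves", "payload": {"targets": [[0,-1.5,0,0,0,0,0.6],[0,0,0,0,0,0,0],[0,0,0,0,0,0,0],[0,0,0,0,0,0,0],[0,0,0,0,0,0,0],[0,0,-30,0,0,0,0],[0,0,-40,0,0,0,0],[0,0,0,0,0,0,0.15],[0,0,0,0,0,0,0.15],[0,0,0,0,0,0,0.15]]}}

```text
time: 7.1
tool_pos: [596.9, 251.5, 212.5]
tcp_rot: [-179.9, 0.0, 94.9]
ft_force: [0.7, 0.1, -0.3]
finger_gap: 72.8
grip_force: 0.0
```

```bash
python3 - <<'E'
from h import *
go((463.4,196.3,216,184.8),(463.4,196.3,97,184.8))
E
```

```text
t 7.1 at [596.9 251.5 212.5] [-1.7985e+02  4.0000e-02  9.4870e+01] gap 72.8 grip 0.0 F [ 0.7  0.1 -0.3]
(463.4, 196.3, 216, 184.8) shift [ -43.6 -137.7   -3.1] turn [-0.003 -0.002 -1.57 ]
(463.4, 196.3, 97, 184.8) shift [  0.  -0. 119.] turn [0. 0. 0.]
```

Call:
{"api": "apply_moves", "payload": {"targets": [[-11,-34.5,-1,0,0,0,0.15],[-11,-34.5,-1,0,0,0,0.15],[-11,-34.5,-1,0,0,0,0.15],[-11,-34.5,0,0,0,0,0.15],[0,0,0,0,0,-0.1745,0.15],[0,0,0,0,0,-0.1745,0.15],[0,0,0,0,0,-0.1745,0.15],[0,0,0,0,0,-0.1745,0.15],[0,0,0,0,0,-0.1745,0.15],[0,0,0,0,0,-0.1745,0.15],[0,0,0,0,0,-0.1745,0.15],[0,0,0,0,0,-0.1745,0.15],[0,0,0,0,0,-0.1745,0.15],[0,0,0,0,0,0,0.15],[0,0,0,0,0,0,0.15]]}}

```text
time: 8.98
tool_pos: [463.6, 196.1, 216.6]
tcp_rot: [-180.0, -0.1, -175.4]
ft_force: [-1.0, -0.2, 1.2]
finger_gap: 72.9
grip_force: 0.0
```

```bash
python3 - <<'E'
from h import *
im=optics.snapshot("scene")
for c in("red","blue"):
    for a,p in blobs(im,c):
        if 110<p[1]<190 and 240<p[0]<350: print(c,a,p,ray("scene",p,123)[0].round(1))
c=np.clip(im[105:215,236:366].astype(float)*1.7,0,255).astype(np.uint8)
cv2.imwrite("pics/d.png",cv2.resize(c[:,:,::-1],None,fx=5,fy=5,interpolation=cv2.INTER_CUBIC))
go((463.4,196.3,216,184.8),(463.4,196.3,97,184.8))
E
```

```text
red 45 [297.6 134. ] [431.7 283.5]
red 20 [314.6 147.1] [514.8 285.3]
blue 42 [280.12 147.55] [439.6 195.8]
blue 29 [296.69 161.69] [523.4 195. ]
t 9.03 at [463.7 196.1 216.8] [-1.7999e+02 -4.0000e-02 -1.7533e+02] gap 72.9 grip 0.0 F [ 0.6 -0.4  0.2]
(463.4, 196.3, 216, 184.8) shift [0.3 0.2 0.8] turn [-0.    -0.001 -0.002]
(463.4, 196.3, 97, 184.8) shift [  0.  -0. 119.] turn [0. 0. 0.]
```

View pics/d.png

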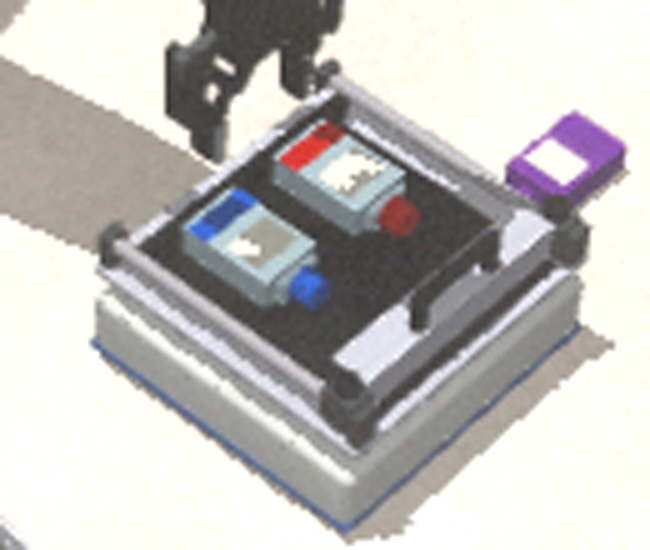

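The bar is fully back, with its handle near pixel (455,275) of the crop. Both flasks lie unmoved, blue at (250,245) and red at (345,180). Next I'll go down on blue.

Call:
{"api": "apply_moves", "payload": {"targets": [[0,0,30,0,0,0,0.15],[0,0,30,0,0,0,0.15],[0,0,25,0,0,0,0.15],[0,0,15,0,0,0,0.15],[0,0,10,0,0,0,0.15],[0,0,8,0,0,0,0.15],[0,0,0,0,0,0,0.15],[0,0,0,0,0,0,0.15]]}}

```text
time: 10.02
tool_pos: [464.5, 196.3, 100.0]
tcp_rot: [180.0, 0.1, -175.2]
ft_force: [0.5, -0.1, 0.7]
finger_gap: 72.8
grip_force: 0.0
```

Call:
{"api": "apply_moves", "payload": {"targets": [[0,0,3,0,0,0,0.25],[0,0,0,0,0,0,0.35],[0,0,0,0,0,0,0.4],[0,0,0,0,0,0,0.5],[0,0,0,0,0,0,0.6],[0,0,0,0,0,0,0.6],[0,0,0,0,0,0,0.6]], "force": 25}}

```text
time: 10.9
tool_pos: [464.1, 196.2, 96.5]
tcp_rot: [180.0, 0.0, -175.1]
ft_force: [-0.7, -0.7, 4.2]
finger_gap: 51.6
grip_force: 27.0
```

Call:
{"api": "apply_moves", "payload": {"targets": [[0,0,-5,0,0,0,0.6],[0,0,-12,0,0,0,0.6],[0,0,-20,0,0,0,0.6],[0,0,-25,0,0,0,0.6],[0,0,-20,0,0,0,0.6],[0,0,-8,0,0,0,0.6],[0,0,0,0,0,0,0.6],[0,0,0,0,0,0,0.6]], "force": 30}}

```text
time: 11.9
tool_pos: [463.4, 196.0, 185.3]
tcp_rot: [-180.0, -0.1, -175.1]
ft_force: [0.6, 0.4, -0.3]
finger_gap: 51.4
grip_force: 31.8
```

```bash
python3 - <<'E'
from h import *
for n,z in(("scene",210),("top",210)):
  im=optics.snapshot(n)
  for c in("red","blue"):
    for a,p in blobs(im,c,4):
        q=ray(n,p,z)[0]
        if 380<q[0]<560 and 100<q[1]<320: print(n,c,a,p,q.round(1))
go((520.3,-321,187,180.4),(520.3,-321,60,180.4))
E
```

```text
scene red 17 [300.47 131.65] [490.8 237.2]
scene blue 19 [297.53 143.  ] [521.6 196. ]
top red 36 [171.42 293.92] [427.3 264.2]
t 12.0 at [463.3 196.  185.2] [-1.7998e+02 -1.0000e-01 -1.7515e+02] gap 51.6 grip 31.8 F [-0.7  0.4 -0.1]
(520.3, -321, 187, 180.4) shift [ -13.  -520.    -1.6] turn [-0.    -0.002  0.078]
(520.3, -321, 60, 180.4) shift [  0.  -0. 127.] turn [0. 0. 0.]
```

Call:
{"api": "apply_moves", "payload": {"targets": [[0,-15,-5,0,0,0,0.6],[-1,-30,0,0,0,0,0.6],[-1,-40,0,0,0,0,0.6],[-1,-45,0,0,0,0,0.6],[-1,-45,0,0,0,0,0.6],[-1,-45,0,0,0,0,0.6],[-1,-45,0,0,0,0,0.6],[-1,-45,0,0,0,0,0.6],[-1,-45,0,0,0,0,0.6],[-1,-45,0,0,0,0,0.6],[-1,-40,0,0,0,0.026,0.6],[-1,-35,0,0,0,0.026,0.6],[-1,-25,0,0,0,0.026,0.6],[-1,-15,0,0,0,0,0.6],[0,-5,0,0,0,0,0.6],[0,0,0,0,0,0,0.6],[0,0,0,0,0,0,0.6],[0,0,0,0,0,0,0.6]]}}

```text
time: 14.25
tool_pos: [517.3, -320.5, 191.4]
tcp_rot: [-180.0, 0.0, -179.6]
ft_force: [0.4, 0.6, -0.8]
finger_gap: 51.4
grip_force: 31.9
```

```bash
python3 - <<'E'
from h import *
go((520.3,-321,120,180.4),(520.3,-321,60,180.4))
E
```

```text
t 14.25 at [ 517.3 -320.5  191.4] [-1.8000e+02  1.0000e-02 -1.7956e+02] gap 51.4 grip 31.9 F [ 0.4  0.6 -0.8]
(520.3, -321, 120, 180.4) shift [-3.  -0.5 71.4] turn [-0.     0.     0.001]
(520.3, -321, 60, 180.4) shift [ 0. -0. 60.] turn [0. 0. 0.]
```

Call:
{"api": "apply_moves", "payload": {"targets": [[-3,0,30,0,0,0,0.6],[0,0,40,0,0,0,0.6],[0,0,40,0,0,0,0.6],[0,0,25,0,0,0,0.6],[0,0,12,0,0,0,0.6],[0,0,0,0,0,0,0.6],[0,0,0,0,0,0,0.6]]}}

```text
time: 15.12
tool_pos: [521.2, -321.8, 46.0]
tcp_rot: [-179.9, 0.1, -179.6]
ft_force: [-0.2, -0.1, -0.6]
finger_gap: 51.4
grip_force: 31.9
```

```bash
python3 - <<'E'
from h import *
go((520.3,-321,12,180.4))
ims=[optics.snapshot(n) for n in("scene","top")]
out=[]
for im,n,(x,y,w,h) in((ims[0],"scene",(140,205,90,100)),(ims[1],"top",(330,205,80,80))):
  for c in("green","blue","red"):
    for a,p in blobs(im,c,4):
        if x<p[0]<x+w+20 and y<p[1]<y+h: print(n,c,a,p,"z60",ray(n,p,61)[0].round(1),"z18",ray(n,p,18)[0].round(1))
  cc=np.clip(im[y:y+h,x:x+w].astype(float)*1.7,0,255).astype(np.uint8)[:,:,::-1]
  out.append(cv2.resize(cc,(400,int(400*h/w)),interpolation=cv2.INTER_CUBIC))
H=max(o.shape[0] for o in out)
cv2.imwrite("pics/e.png",np.hstack([cv2.copyMakeBorder(o,0,H-o.shape[0],0,0,0) for o in out]))
E
```

```text
t 15.12 at [ 521.2 -321.8   46. ] [-1.7992e+02  1.1000e-01 -1.7961e+02] gap 51.4 grip 31.9 F [-0.2 -0.1 -0.6]
(520.3, -321, 12, 180.4) shift [ 0.9  0.9 34. ] turn [-0.001  0.002 -0.   ]
scene blue 4 [180.5 269.5] z60 [ 572.4 -319.5] z18 [ 548.  -309.4]
scene blue 111 [189.49 284.39] z60 [ 631.  -328.9] z18 [ 608.4 -319.1]
scene red 102 [231.3  253.75] z60 [ 629.  -170.8] z18 [ 606.4 -156.1]
top green 77 [348.84 226.18] z60 [ 600.7 -234.4] z18 [ 607.8 -241.7]
top green 21 [350.29 234.71] z60 [ 574.6 -236.3] z18 [ 580.8 -243.7]
top green 45 [353.24 261.44] z60 [ 494.4 -237.5] z18 [ 497.9 -244.9]
top blue 87 [374.51 224.49] z60 [ 601.1 -312. ] z18 [ 608.2 -321.9]
top blue 16 [377.56 231.31] z60 [ 579.8 -319. ] z18 [ 586.2 -329.1]
top blue 13 [386.62 258.85] z60 [ 496. -337.] z18 [ 499.5 -347.7]
```

View pics/e.png

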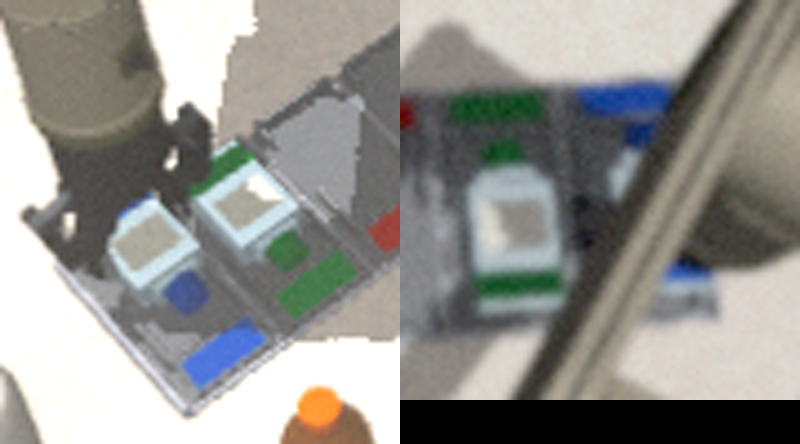

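In the scene half the blue flask hangs over the blue slot, with its cap at (187,292) just short of the blue label at (225,352). The open fingers are clear of the green flask. I'll lower it now.

Call:
{"api": "apply_moves", "payload": {"targets": [[0,0.5,12,0,0,0,0.6],[0,0,10,0,0,0,0.6],[0,0,6,0,0,0,0.6],[0,0,4,0,0,0,0.6],[0,0,0,0,0,0,0.6],[0,0,0,0,0,0,0.6]]}}

```text
time: 15.98
tool_pos: [520.4, -320.9, 12.6]
tcp_rot: [-180.0, 0.0, -179.6]
ft_force: [1.0, -0.2, 0.2]
finger_gap: 51.3
grip_force: 31.9
```

Call:
{"api": "apply_moves", "payload": {"targets": [[0,0,1,0,0,0,0.6],[0,0,1,0,0,0,0.6],[0,0,1,0,0,0,0.6],[0,0,0,0,0,0,0.6]]}}

```text
time: 16.48
tool_pos: [520.4, -320.9, 10.5]
tcp_rot: [-180.0, 0.0, -179.6]
ft_force: [-5.2, 3.3, 9.6]
finger_gap: 51.5
grip_force: 33.0
```

Call:
{"api": "apply_moves", "payload": {"targets": [[0,0,-0.5,0,0,0,0.38],[0,0,0,0,0,0,0.34],[0,0,0,0,0,0,0.28],[0,0,0,0,0,0,0.24],[0,0,0,0,0,0,0.24],[0,0,-15,0,0,0,0.24],[0,0,-35,0,0,0,0.24],[0,0,-50,0,0,0,0.24],[0,0,-55,0,0,0,0.24],[0,0,-50,0,0,0,0.24],[0,30,0,0,0,0,0.24],[0,45,0,0,0,0,0.24],[0,45,0,0,0,0,0.24],[0,45,0,0,0,0,0.24],[0,45,0,0,0,0,0.24],[0,45,0,0,0,0,0.24],[0,45,0,0,0,0,0.15],[0,45,0,0,0,0,0.15],[0,0,0,0,0,0,0.15]]}}

```text
time: 18.85
tool_pos: [517.8, 27.0, 216.1]
tcp_rot: [180.0, 0.1, -179.4]
ft_force: [1.0, -0.0, -0.1]
finger_gap: 72.6
grip_force: 0.0
```

```bash
python3 - <<'E'
from h import *
go((455.5,285,200,184),(455.5,285,97,184))
for n in("scene","top"):
  im=optics.snapshot(n)
  for c in("green","blue","red"):
    for a,p in blobs(im,c,6):
        q=ray(n,p,37)[0]; q2=ray(n,p,123)[0]
        if 470<q[0]<590 and -370<q[1]<-100: print(n,c,a,p,"z37",q.round(1))
        if c=="red" and 400<q2[0]<530 and 200<q2[1]<340: print(n,c,a,p,"z123",q2.round(1))
E
```

```text
t 18.85 at [517.8  27.  216.1] [ 1.7996e+02  9.0000e-02 -1.7939e+02] gap 72.6 grip 0.0 F [ 1.  -0.  -0.1]
(455.5, 285, 200, 184) shift [ 59.6 258.6  16.2] turn [ 0.001  0.002 -0.059]
(455.5, 285, 97, 184) shift [  0.  -0. 103.] turn [0. 0. 0.]
scene green 54 [188.19 243.15] z37 [ 496.4 -240.3]
scene green 22 [203.14 260.59] z37 [ 578.7 -243.3]
scene blue 68 [167.53 257.37] z37 [ 497.1 -318.9]
scene blue 29 [182.31 275.  ] z37 [ 578.1 -320.9]
scene red 50 [298.1 133.7] z123 [431.8 285.8]
scene red 31 [314.65 147.35] z123 [515.8 284.6]
top green 26 [349.92 235.31] z37 [ 576.3 -239.1]
top green 55 [352.76 261.31] z37 [ 496.9 -240.2]
top blue 32 [375.78 233.34] z37 [ 577.5 -318.5]
top blue 74 [379.09 259.77] z37 [ 496.6 -320. ]
top red 47 [170.91 263.62] z123 [514.5 286.4]
top red 89 [172.34 292.91] z123 [432.9 283.3]
```

Call:
{"api": "apply_moves", "payload": {"targets": [[8,37,0,0,0,0,0.15],[9,37,0,0,0,0,0.15],[9,37,0,0,0,0,0.15],[9,37,0,0,0,0,0.15],[9,37,0,0,0,0,0.15],[8,37,0,0,0,0,0.15],[7.5,37.5,0,0,0,-0.047,0.15],[0,0,0,0,0,0,0.15],[0,0,0,0,0,0,0.15],[0,0,0,0,0,0,0.15]]}}

```text
time: 20.2
tool_pos: [457.2, 282.0, 214.9]
tcp_rot: [-180.0, 0.0, -177.0]
ft_force: [1.2, 0.5, -0.6]
finger_gap: 72.6
grip_force: 0.0
```

```bash
python3 - <<'E'
from h import *
go((455.7,285.8,200,183.3),(455.7,285.8,97,183.3))
E
```

```text
t 20.2 at [457.2 282.  214.9] [-1.7998e+02  1.0000e-02 -1.7705e+02] gap 72.6 grip 0.0 F [ 1.2  0.5 -0.6]
(455.7, 285.8, 200, 183.3) shift [ 1.3  3.9 14.9] turn [-0.     0.    -0.006]
(455.7, 285.8, 97, 183.3) shift [  0.  -0. 103.] turn [0. 0. 0.]
```

Call:
{"api": "apply_moves", "payload": {"targets": [[1.5,4,15,0,0,-0.006,0.15],[0,0,30,0,0,0,0.15],[0,0,30,0,0,0,0.15],[0,0,25,0,0,0,0.15],[0,0,12,0,0,0,0.15],[0,0,5,0,0,0,0.15],[0,0,0,0,0,0,0.15],[0,0,0,0,0,0,0.15]]}}

```text
time: 21.2
tool_pos: [455.6, 287.7, 98.9]
tcp_rot: [180.0, 0.1, -176.6]
ft_force: [-0.1, 0.5, 0.5]
finger_gap: 72.4
grip_force: 0.0
```

Call:
{"api": "apply_moves", "payload": {"targets": [[0,-1.5,2,0,0,0,0.25],[0,0,0,0,0,0,0.35],[0,0,0,0,0,0,0.4],[0,0,0,0,0,0,0.5],[0,0,0,0,0,0,0.6],[0,0,0,0,0,0,0.6],[0,0,0,0,0,0,0.6]], "force": 25}}

```text
time: 22.08
tool_pos: [455.2, 285.9, 96.1]
tcp_rot: [180.0, 0.0, -176.6]
ft_force: [-0.9, -0.2, 5.5]
finger_gap: 51.7
grip_force: 26.6
```

Call:
{"api": "apply_moves", "payload": {"targets": [[0,0,-5,0,0,0,0.6],[0,0,-12,0,0,0,0.6],[0,0,-20,0,0,0,0.6],[0,0,-25,0,0,0,0.6],[0,0,-25,0,0,0,0.6],[0,0,-8,0,0,0,0.6],[0,0,0,0,0,0,0.6],[0,0,0,0,0,0,0.6]], "force": 30}}

```text
time: 23.08
tool_pos: [454.3, 285.5, 189.5]
tcp_rot: [-180.0, -0.1, -176.6]
ft_force: [-0.4, 0.3, -0.1]
finger_gap: 52.1
grip_force: 31.4
```

```bash
python3 - <<'E'
from h import *
go((519.5,-160.6,190,180.4))
E
```

```text
t 23.07 at [454.3 285.5 189.5] [-1.7996e+02 -1.0000e-01 -1.7658e+02] gap 52.1 grip 31.4 F [-0.4  0.3 -0.1]
(519.5, -160.6, 190, 180.4) shift [-3.850e+01 -4.492e+02 -2.000e-01] turn [-0.001 -0.002  0.053]
```

Call:
{"api": "apply_moves", "payload": {"targets": [[-2,-15,0,0,0,0,0.6],[-3,-30,0,0,0,0,0.6],[-3,-40,0,0,0,0,0.6],[-3,-45,0,0,0,0,0.6],[-3,-45,0,0,0,0,0.6],[-3,-45,0,0,0,0,0.6],[-3,-45,0,0,0,0,0.6],[-4,-45,0,0,0,0,0.6],[-4,-45,0,0,0,0,0.6],[-4,-40,0,0,0,0,0.6],[-3,-30,0,0,0,0,0.6],[-3,-16,0,0,0,0.026,0.6],[0,-8,0,0,0,0.027,0.6],[0,0,0,0,0,0,0.6],[0,0,0,0,0,0,0.6],[0,0,0,0,0,0,0.6]]}}

```text
time: 25.08
tool_pos: [519.5, -159.3, 190.9]
tcp_rot: [180.0, 0.0, -179.5]
ft_force: [0.3, -0.1, -0.3]
finger_gap: 51.6
grip_force: 31.5
```

```bash
python3 - <<'E'
from h import *
go((519.5,-160.6,46,180.4))
E
```

```text
t 25.07 at [ 519.5 -159.3  190.9] [ 179.99    0.   -179.54] gap 51.6 grip 31.5 F [ 0.3 -0.1 -0.3]
(519.5, -160.6, 46, 180.4) shift [  0.   -1.3 144.9] turn [0.    0.    0.001]
```

Call:
{"api": "apply_moves", "payload": {"targets": [[0,-1.5,28,0,0,0,0.6],[0,0,40,0,0,0,0.6],[0,0,40,0,0,0,0.6],[0,0,25,0,0,0,0.6],[0,0,12,0,0,0,0.6],[0,0,0,0,0,0,0.6],[0,0,0,0,0,0,0.6]]}}

```text
time: 25.95
tool_pos: [520.6, -162.0, 47.3]
tcp_rot: [-179.9, 0.1, -179.6]
ft_force: [0.2, 0.8, -0.4]
finger_gap: 51.7
grip_force: 31.4
```

```bash
python3 - <<'E'
from h import *
go((519.5,-160.6,12,180.4))
for n in("scene","top"):
  im=optics.snapshot(n)
  for c in("red",):
    for a,p in blobs(im,c,4):
        q=ray(n,p,73)[0]
        if 450<q[0]<650 and -220<q[1]<-100: print(n,c,a,p,"z73",q.round(1))
E
```

```text
t 25.95 at [ 520.6 -162.    47.3] [-1.7995e+02  1.2000e-01 -1.7960e+02] gap 51.7 grip 31.4 F [ 0.2  0.8 -0.4]
(519.5, -160.6, 12, 180.4) shift [ 1.2  1.4 35.3] turn [-0.001  0.002 -0.   ]
scene red 22 [223.09 240.18] z73 [ 580.2 -163.3]
scene red 94 [230.77 254.29] z73 [ 635.8 -177.3]
top red 30 [323.9  261.77] z73 [ 497.7 -149.5]
```

Call:
{"api": "apply_moves", "payload": {"targets": [[0.5,0.5,12,0,0,0,0.6],[0,0,10,0,0,0,0.6],[0,0,7,0,0,0,0.6],[0,0,4,0,0,0,0.6],[0,0,0.5,0,0,0,0.6],[0,0,0,0,0,0,0.6]]}}

```text
time: 26.8
tool_pos: [519.2, -161.2, 12.5]
tcp_rot: [-180.0, 0.0, -179.6]
ft_force: [-0.8, 0.4, -0.6]
finger_gap: 51.7
grip_force: 31.4
```

Call:
{"api": "apply_moves", "payload": {"targets": [[0,0,1,0,0,0,0.6],[0,0,1,0,0,0,0.6],[0,0,0,0,0,0,0.6]]}}

```text
time: 27.18
tool_pos: [519.0, -161.1, 10.3]
tcp_rot: [-180.0, 0.0, -179.6]
ft_force: [-0.3, 0.6, -0.5]
finger_gap: 51.9
grip_force: 31.4
```

Call:
{"api": "apply_moves", "payload": {"targets": [[0,0,0.7,0,0,0,0.6],[0,0,0.7,0,0,0,0.6],[0,0,0,0,0,0,0.6]]}}

```text
time: 27.55
tool_pos: [519.0, -161.1, 10.1]
tcp_rot: [180.0, -0.0, -179.6]
ft_force: [-7.4, 3.2, 13.7]
finger_gap: 52.1
grip_force: 32.8
```

Contact made. I'll release, rise, and head back toward the bar handle.

Call:
{"api": "apply_moves", "payload": {"targets": [[0,0,-0.8,0,0,0,0.38],[0,0,0,0,0,0,0.34],[0,0,0,0,0,0,0.28],[0,0,0,0,0,0,0.24],[0,0,0,0,0,0,0.24],[0,0,-15,0,0,0,0.24],[0,0,-35,0,0,0,0.24],[0,0,-50,0,0,0,0.24],[0,0,-55,0,0,0,0.24],[0,0,-50,0,0,0,0.24],[0,30,0,0,0,0,0.24],[0,45,0,0,0,0,0.1],[0,45,0,0,0,0,0],[0,45,0,0,0,0,0],[0,45,0,0,0,0,0],[0,45,0,0,0,0,0],[0,0,0,0,0,0,0],[0,0,0,0,0,0,0]]}}

```text
time: 29.8
tool_pos: [517.4, 93.6, 215.5]
tcp_rot: [-180.0, 0.0, -179.6]
ft_force: [0.4, -0.2, 0.0]
finger_gap: 85.6
grip_force: 0.0
```

```bash
python3 - <<'E'
from h import *
go((597.5,252.2,215,95.1),(597.5,252.2,143,95.1))
out=[]
for n,(x,y,w,h) in(("scene",(145,200,130,100)),("top",(275,205,125,85))):
  im=optics.snapshot(n)
  for c in("green","blue","red"):
    for a,p in blobs(im,c,6):
        q=ray(n,p,37)[0]
        if 470<q[0]<590 and -370<q[1]<-100: print(n,c,a,p,"z37",q.round(1))
  cc=np.clip(im[y:y+h,x:x+w].astype(float)*1.7,0,255).astype(np.uint8)[:,:,::-1]
  out.append(cv2.resize(cc,(400,300),interpolation=cv2.INTER_CUBIC))
cv2.imwrite("pics/f.png",np.hstack(out))
E
```

```text
t 29.8 at [517.4  93.6 215.5] [-1.7997e+02  5.0000e-02 -1.7957e+02] gap 85.6 grip 0.0 F [ 0.4 -0.2  0. ]
(597.5, 252.2, 215, 95.1) shift [-81.3 158.    0.5] turn [0.000e+00 1.000e-03 1.489e+00]
(597.5, 252.2, 143, 95.1) shift [ 0. -0. 72.] turn [0. 0. 0.]
scene green 56 [188.23 243.04] z37 [ 496.1 -240. ]
scene green 20 [203.3 260.4] z37 [ 578.5 -242.5]
scene blue 69 [167.43 257.43] z37 [ 497.1 -319.3]
scene blue 29 [182.21 275.21] z37 [ 578.5 -321.5]
scene red 63 [208.68 229.29] z37 [ 496.4 -159.8]
scene red 33 [224.36 245.82] z37 [ 579.1 -160.8]
top green 25 [349.88 235.2 ] z37 [ 576.6 -239. ]
top green 55 [353.05 261.31] z37 [ 496.8 -241.1]
top blue 32 [375.62 233.62] z37 [ 576.7 -318. ]
top blue 74 [378.95 259.78] z37 [ 496.6 -319.6]
top red 26 [323.46 236.58] z37 [ 577.3 -158.2]
top red 64 [327.02 262.97] z37 [ 496.6 -162.4]
```

View pics/f.png

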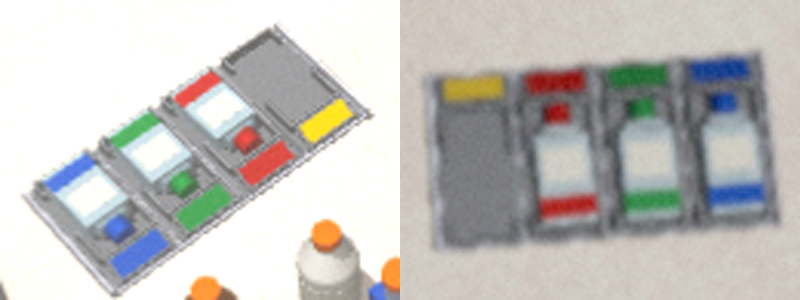

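The picture shows all three flasks lying flat in a row in their own colour slots, caps at the labels, and yellow empty. In the top half, red is at (567,170) and blue at (735,160). Next is closing the bar.

Call:
{"api": "apply_moves", "payload": {"targets": [[-16,31.5,0,0,0,0,0],[-16,31.5,0,0,0,0,0],[-16,31.5,0,0,0,0,0],[-16,31.5,0,0,0,0,0],[-17,32,0,0,0,0,0],[0,0,0,0,0,0.165,0],[0,0,0,0,0,0.165,0],[0,0,0,0,0,0.165,0],[0,0,0,0,0,0.165,0],[0,0,0,0,0,0.165,0],[0,0,0,0,0,0.165,0],[0,0,0,0,0,0.165,0],[0,0,0,0,0,0.165,0],[0,0,0,0,0,0.165,0],[0,0,0,0,0,0,0],[0,0,0,0,0,0,0]]}}

```text
time: 31.9
tool_pos: [597.5, 251.6, 214.7]
tcp_rot: [-180.0, 0.0, 95.4]
ft_force: [-0.1, -1.0, -0.1]
finger_gap: 85.4
grip_force: 0.0
```

```bash
python3 - <<'E'
from h import *
go((597.8,252.2,215,95.1),(597.8,252.2,144,95.1))
E
```

```text
t 31.9 at [597.5 251.6 214.7] [-1.800e+02  1.000e-02  9.545e+01] gap 85.4 grip 0.0 F [-0.1 -1.  -0.1]
(597.8, 252.2, 215, 95.1) shift [ 0.6  0.4 -0.3] turn [-0.     0.     0.006]
(597.8, 252.2, 144, 95.1) shift [ 0. -0. 71.] turn [0. 0. 0.]
```

Call:
{"api": "apply_moves", "payload": {"targets": [[0.5,0.5,20,0,0,0.006,0],[0,0,30,0,0,0,0],[0,0,20,0,0,0,0],[0,0,0,0,0,0,0.3],[0,0,0,0,0,0,0.6],[0,0,0,0,0,0,0.8],[0,0,0,0,0,0,1],[0,0,0,0,0,0,1],[0,0,0,0,0,0,1],[0,0,0,0,0,0,1],[0,0,0,0,0,0,1]], "force": 40}}

```text
time: 33.28
tool_pos: [598.3, 253.2, 146.0]
tcp_rot: [179.9, -0.0, 95.0]
ft_force: [-0.4, 0.3, 5.7]
finger_gap: 10.5
grip_force: 39.1
```

Call:
{"api": "apply_moves", "payload": {"targets": [[0,-8,0,0,0,0,1],[0,-12,0,0,0,0,1],[0,-12,0,0,0,0,1],[0,-12,0,0,0,0,1],[0,-12,0,0,0,0,1],[0,-12,0,0,0,0,1],[0,-8,0,0,0,0,1],[0,-5,0,0,0,0,1],[0,-2,0,0,0,0,1],[0,0,0,0,0,0,1],[0,0,0,0,0,0,1]]}}

```text
time: 34.65
tool_pos: [515.4, 245.6, 146.0]
tcp_rot: [179.9, 0.0, 95.0]
ft_force: [1.2, -0.8, 8.6]
finger_gap: 10.6
grip_force: 39.9
```

Call:
{"api": "apply_moves", "payload": {"targets": [[0,-1.5,0,0,0,0,1],[0,-1.5,0,0,0,0,1],[0,0,0,0,0,0,1],[0,0,0,0,0,0,1]]}}

```text
time: 35.15
tool_pos: [514.0, 245.5, 146.0]
tcp_rot: [179.7, -0.0, 94.9]
ft_force: [8.5, 1.2, 1.3]
finger_gap: 10.2
grip_force: 39.5
```

Call:
{"api": "apply_moves", "payload": {"targets": [[0,1,0,0,0,0,0.7],[0,0,0,0,0,0,0.3],[0,0,0,0,0,0,0],[0,0,0,0,0,0,0],[0,0,0,0,0,0,0],[0,0,0,0,0,0,0],[0,0,-20,0,0,0,0],[0,0,-40,0,0,0,0],[0,0,-40,0,0,0,0],[0,0,-30,0,0,0,0],[0,0,0,0,0,0,0],[0,0,0,0,0,0,0]]}}

```text
time: 36.65
tool_pos: [512.9, 245.5, 274.8]
tcp_rot: [180.0, -0.0, 95.0]
ft_force: [-0.0, -0.2, -0.3]
finger_gap: 85.4
grip_force: 0.0
```

```bash
python3 - <<'E'
from h import *
im=optics.snapshot("scene")
cc=np.clip(im[100:300,140:370].astype(float)*1.7,0,255).astype(np.uint8)[:,:,::-1]
cv2.imwrite("pics/g.png",cv2.resize(cc,None,fx=3,fy=3,interpolation=cv2.INTER_CUBIC))
E
```

```text
(no output)
```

View pics/g.png

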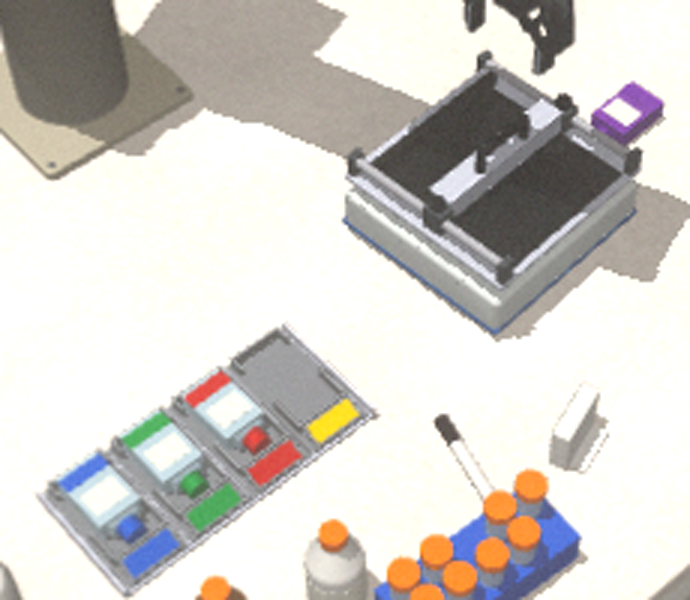

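The bar sits at its inner stop, with the handle near (505,145), and the platform is empty. The flasks are in their slots at (95,500) and (225,410), and the gripper is clear.

```bash
python3 -c "
from bench import r
print(r.hand_in())"
```

```text
the job is handed in; nothing more can be done
None
```

I handed the job in at about 37 s: red and blue flasks lie in their own slots with caps at the labels, the bar is pushed home against its stop, and the green flask did not move; no verdict came back.

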